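# Change the cartridge of a bench analyser

### The job

Change the cartridge of the bench analyser: press the spent one to release its push-push latch, lift it out once it has popped up and leave it in the white enamel tray; then put the fresh cartridge from the tray into the bay and press it until the latch locks it down. Feel for the end stop of the latch's travel and never press a cartridge against that end stop with more than 15 N; leave the bottles and the carton as they stand.

Things in the scene. Friction and masses are not known exactly. Their poses are not given: they have to be found in the camera images.
- analyser: Fixed off-white bench analyser, 196x124x92 mm: a flat deck 92 mm high with the cartridge slot, and toward -x of its own frame a lower console sloping down to the front. Origin on the bench straight below the slot's centre; z up; x = thickness direction of the slot, y = its long direction.
- slot_mouth (a point): Centre of the slot at deck height (92 mm above the bench). The slot is 26.4 mm (analyser x) by 58.4 mm (analyser y), straight down, with a 3 mm lead-in all round.
- latch_travel (a joint): Push-push state: how far the sprung carriage that carries the cartridge in the slot is down (m). 0 raised (cartridge 39 mm proud of the deck), 0.022 locked (17 mm proud). Each push past the click, then let go, changes the state: locked springs up to 0 in about 0.5 s, raised comes to rest locked. A push that ends before the click changes nothing.
- carriage: The carriage; origin at the centre of its top, on which the cartridge stands. The latch clicks 4 to 13 mm below the locked height (worn: different each time) and meets a firm end stop 1.2 mm lower, the cartridge then still 3 mm proud or more. It resists with about 2 N near 0, 4 to 5 N at 0.022, 6 N before the stop, 1 N more at 15 mm/s; at the stop by 8 N more per mm, or steeper.
- spent_center (a point): Centre (half-way up) of the spent cartridge, which starts locked in the analyser. Upright grey plastic block with ribs at the top of its broad faces, 24 mm (its x) by 56 mm (its y) by 64 mm high, 0.05 to 0.1 kg. Its axes are those of the analyser.
- fresh_center (a point): Centre (half-way up) of the fresh cartridge, the same shape as the spent one, standing upright in the tray. Its x is the 24 mm thickness. It may go into the slot either way round.
- spent: The spent cartridge; origin at the centre of its underside.
- fresh: The fresh cartridge; origin at the centre of its underside.
- tray: Fixed white enamel tray, open at the top, 160 mm (its x) by 240 mm (its y), walls 2 mm thick and 28 mm high, floor 2 mm above the bench. Origin under its centre.
- dropper: Bystander: small light-blue dropper bottle with a pointed red cap, 31 mm across and 78 mm high, on the bench in front of the analyser; origin at the centre of its underside.
- brown_bottle: Bystander: brown bottle with a black cap, 46 mm across and 115 mm high, behind the gap between analyser and tray; origin at the centre of its underside.
- carton: Bystander: small blue folding carton, 42x42x96 mm, standing left of the tray; origin at the centre of its underside.
- dropper_white: Bystander: small white dropper bottle, 29 mm across and 66 mm high, standing left of the tray; origin at the centre of its underside.

How it is judged:
By the outcome, as a careful person would: the job done as asked, in the order asked, and still so for the second after the job is handed in, with the robot touching nothing.
It also fails if it takes over 64 s, if anything falls off the work surface, if the arm or the gripper's body presses on something with over 40 N, if the wrist force passes 120 N, or if a joint passes its speed limit or range.

### The arm

A 7-joint arm with a two-finger parallel gripper is mounted at the origin on a cart in front of the work surface, level with it; the furniture and walls round the work are solid. World frame = base frame: x ahead of the robot, y to its left, z up, the work surface at z = 0. Lengths are in m, angles in rad, forces in N, time in s.
With the tool pointing down it reaches from about 0.4 to 0.85 m from the base axis. Payload 10.4 kg.
Tool frame: the origin (TCP) lies midway between the tips of the shut fingers; the grasp point (between the pads) lies 19 mm behind it; z points along the fingers, y is the direction in which the jaws open and shut (so a half turn about z gives the same grasp; the last joint's range is limited). The gripper opens to 85 mm and grips with 20 to 120 N. Pads are 22 mm wide; open, the fingers measure 114 mm over their backs; the gripper's body (76 mm by 85 mm) begins 54 mm behind the grasp point. The pads swing forward as they close: fully open they stand 13 mm farther back than shut.
Start: joints at [-1.271, 0.332, -0.065, 1.46, 0.022, 1.35, -0.088], TCP at [0.198, 0.593, 0.231] pointing down, gripper open.
Joint ranges: [-2.6, 2.6], [-0.5, 2.12], [-1.47, 1.34], [0.16, 2.42], [-1.27, 4.41], [0.06, 2.06], [-2.6, 2.6]. Speed limits (rad/s): [2.22, 2.22, 2.79, 2.79, 3.14, 3.14, 3.14].

### API

Orientations are given as a unit quaternion [x, y, z, w].
In Python, from workcell import manip, viewer gives the robot as it stands.
- The arm moves only by the tool move_arm, never from a script. Its argument "deltas" is a list of rows, each a list of 7 numbers: the shift along the tool's x, y, z in m, then the turn, a rotation vector about the tool's x, y, z in degrees, then the opening, from -1 (shut) to 1 (fully open). In form: [[dx, dy, dz, wx, wy, wz, gripper], ...]. A call has 1 to 10 rows; each row shifts and turns the commanded pose from where the row before left it, along the tool's axes as they then stand; what a row does not reach is not made up. A row lasts 1/8 s, in which the tool goes at most 62.5 mm and 10.7 degrees, less where a joint would pass 70% of its speed; a pose out of reach is approached as far as the arm can. A call with a gripper value outside its range is refused whole. The fingers move at their own pace and stop on an object; "force" is the grip in N (left out, the last holds). Time passes only in rows, so rows that do not move let the fingers close. It gives the time, the measured TCP pose, the force and the opening at its end, in the units of the state.
- manip.get_obs(): the state, without advancing time (a new reading comes with each control period).
- viewer.camera(name): name is "side" or "top"; returns (picture, depth): 400x640x3 uint8, red, green, blue; 400x640 float32, m along the optical axis (not along the pixel's ray), 0 where there is no reading.
- viewer.calibration(name): a dict with "fx", "fy", "cx", "cy" (pixels), "R" (3x3) and "t" (3): a world point X has camera coordinates R X + t. Camera axes: x right, y down, z forward; pixel columns grow to the right and rows downward; lengths in m; the calibration is good to about 2 mm. A picture is of the moment at which its call begins. calibration takes no time and is no camera call.
- manip.hand_in(): hands the job in, once; it reports no verdict.
The state is a dict: "clock": time; "joint_pos": joint angles; "joint_velocities": joint speeds; "tau": joint torques, N m; "position": TCP position; "ee_rot": TCP orientation; "ft_force": force on the tool from outside, world axes, zero at the start; "torque": the same for the moment, N m; "grip_width": opening from 0.0 (shut) to 1.0 (fully open).
Only numpy, scipy, OpenCV 4.12 (cv2) and the standard library are available. Lean on these libraries where they do the work, as an engineer would, in place of code of your own. Each camera call takes 0.05 s, during which the arm holds its last target.

## Working session

There is one attempt and no reset: what is moved stays moved. The work goes in short steps, Python scripts to look and compute and a tool call to move; the robot and the scene stay as the last step left them, time stands still between calls to the robot, and variables do not carry over. Pictures are saved under pics/ and viewed, and the job is handed in when it is done.

Besides the shell and the picture viewer there is one more tool, called after ">>>" by a JSON object that holds its "api" and its "payload", one argument or row to a line. move_arm: Moves the arm, as the interface text tells. Its arguments: {"type":"object","properties":{"deltas":{"type":"array"},"force":{"type":"number"}},"required":["deltas"]}

```bash
mkdir -p pics; ls
cat > h.py <<'E'
import numpy as np, cv2, json
from workcell import manip, viewer
def snap(n,f):
    p,d=viewer.camera(n); cv2.imwrite(f'pics/{f}.png',p[:,:,::-1]); np.savez(f'pics/{f}.npz',p=p,d=d); return p,d
def cal(n):
    c=viewer.calibration(n); return c
def pts(n,d):
    c=cal(n); v,u=np.mgrid[0:400,0:640]; 
    P=np.stack([(u-c['cx'])/c['fx']*d,(v-c['cy'])/c['fy']*d,d],-1)
    return (P-np.array(c['t']))@np.array(c['R'])
def ray(n,u,v,z):
    c=cal(n);R=np.array(c['R']);t=np.array(c['t']);o=-R.T@t
    r=R.T@np.array([(u-c['cx'])/c['fx'],(v-c['cy'])/c['fy'],1]);s=(z-o[2])/r[2];return o+s*r
def proj(n,X):
    c=cal(n);q=np.array(c['R'])@np.array(X)+np.array(c['t']);return np.array([c['fx']*q[0]/q[2]+c['cx'],c['fy']*q[1]/q[2]+c['cy']])
E
python3 - <<'E'
from h import *
snap('top','t0');snap('side','s0')
print(manip.get_obs())
for n in('top','side'):
    c=cal(n);print(n,c, -np.array(c['R']).T@np.array(c['t']))
E
```

```text
pics
{'clock': 0.1, 'joint_pos': array([-1.27056075,  0.33283747, -0.06470415,  1.46084433,  0.0216027 ,
        1.34986774, -0.08852634]), 'joint_velocities': array([ 9.75880140e-04, -2.36028702e-05,  1.07885158e-03, -2.84427806e-03,
       -1.01816147e-03,  5.13970888e-04,  7.92660171e-04]), 'tau': array([ 2.02559168e-03, -6.26738548e+01,  4.93775611e-02, -3.92427886e+01,
        1.62091322e-02,  6.85743667e-03,  4.43399779e-05]), 'position': array([0.19818416, 0.5924084 , 0.23058372]), 'ee_rot': array([ 1.60719119e-01,  9.86999983e-01, -6.26359708e-04, -7.37050777e-05]), 'ft_force': array([-0.73579076,  0.10128972,  0.48243259]), 'torque': array([ 0.00284914,  0.02234511, -0.05795918]), 'grip_width': 1.0032501904970739}
top {'fx': 420.5223404189324, 'fy': 420.5223404189324, 'cx': 316.0437191290089, 'cy': 202.1127473227868, 'R': array([[ 0.0116533 , -0.99991318,  0.00615049],
       [-0.98816309, -0.01245685, -0.1529004 ],
       [ 0.15296374, -0.00429589, -0.98822246]]), 't': array([0.38101156, 0.55156867, 0.88212324])} [0.40566689 0.39163879 0.95372567]
side {'fx': 467.075195029107, 'fy': 467.075195029107, 'cx': 310.5321900971024, 'cy': 201.80668631337474, 'R': array([[-0.99525462, -0.09727192, -0.00253341],
       [-0.06189752,  0.65297494, -0.75484596],
       [ 0.07507958, -0.75110712, -0.65589721]]), 't': array([ 0.58022925, -0.15700898,  1.20873999])} [0.47700569 1.06685616 0.67576155]
```

View pics/t0.png

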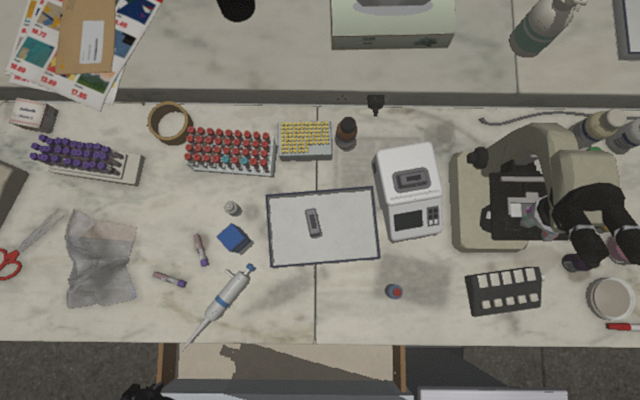

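View pics/s0.png

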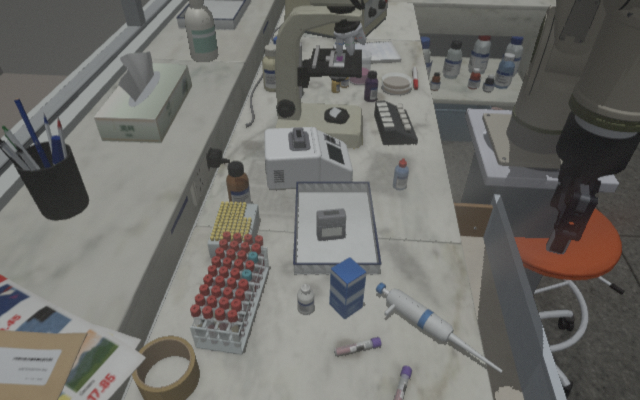

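The top view shows the analyser with the spent cartridge at about (411,179), the tray centred near (322,227) with the fresh cartridge at (313,222), the dropper at (395,291), the brown bottle at (346,131), the carton at (235,238) and the white dropper at (232,208). The side view shows the same things, with the arm at the right.

Run:
```python
from h import *
for n,f,box in(('top','t0',(255,110,455,310)),('side','s0',(240,110,420,290))):
    z=np.load(f'pics/{f}.npz');x0,y0,x1,y1=box
    im=cv2.resize(z['p'][y0:y1,x0:x1,::-1],None,fx=3,fy=3,interpolation=cv2.INTER_CUBIC);cv2.imwrite(f'pics/{f}z.png',im)
z=np.load('pics/t0.npz');P=pts('top',z['d'])
for u,v in[(411,179),(400,176),(382,165),(313,215),(313,222),(345,230),(325,340),(395,291),(436,165),(410,160),(424,163)]: print(u,v,P[v,u].round(4),z['p'][v,u])
z=np.load('pics/s0.npz');P=pts('side',z['d'])
for u,v in[(299,133),(331,212),(331,227),(350,240),(440,200),(278,145)]: print(u,v,P[v,u].round(4),z['p'][v,u])
```

```text
411 179 [0.5876 0.1928 0.1057] [58 56 54]
400 176 [0.5935 0.2155 0.1064] [88 86 85]
382 165 [0.6206 0.2495 0.0888] [195 195 191]
313 215 [0.5158 0.3939 0.0619] [70 69 68]
313 222 [0.5006 0.3937 0.0637] [72 71 70]
345 230 [ 0.4903  0.3207 -0.003 ] [173 172 168]
325 340 [ 0.2478  0.3642 -0.0057] [178 174 160]
395 291 [0.359  0.2227 0.0689] [128  63  57]
436 165 [0.6224 0.1349 0.0876] [163 162 160]
410 160 [0.6327 0.1897 0.0873] [192 191 187]
424 163 [0.6262 0.1604 0.0885] [189 189 185]
299 133 [0.59   0.1888 0.1098] [53 52 51]
331 212 [0.5043 0.3959 0.067 ] [84 86 85]
331 227 [0.5027 0.4097 0.04  ] [86 86 86]
350 240 [0.4638 0.4033 0.0011] [167 169 169]
440 200 [ 0.269   0.2574 -0.0021] [153 154 149]
278 145 [0.6349 0.2106 0.0896] [171 174 175]
```

View pics/t0z.png

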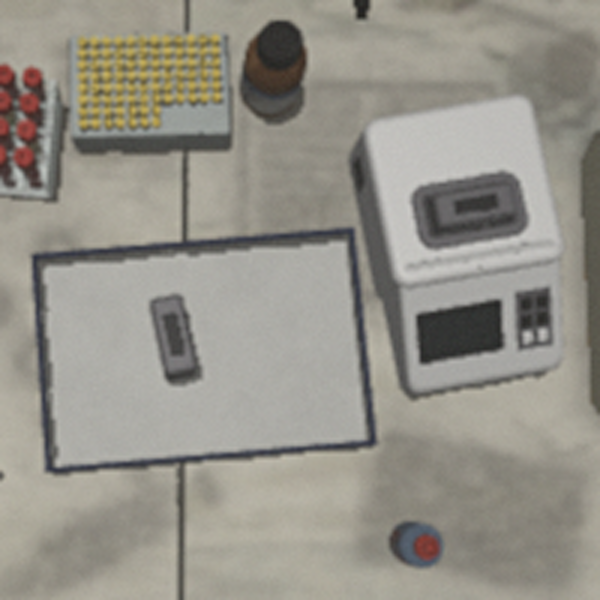

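View pics/s0z.png

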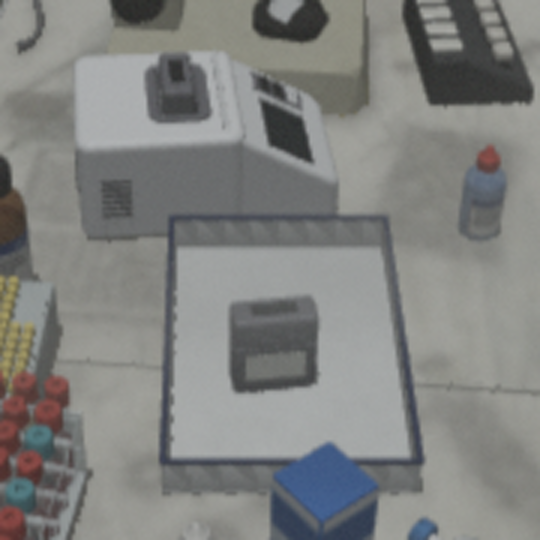

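Run:
```python
from h import *
for n,f in(('top','t0'),('side','s0')):
    z=np.load(f'pics/{f}.npz');P=pts(n,z['d']);ok=z['d']>0
    bench=P[(abs(P[...,0]-.30)<.04)&(abs(P[...,1]-.3)<.05)&(abs(P[...,2])<.02)&ok]
    print(n,'bench z',np.median(bench[:,2]),bench[:,2].std())
    for nm,c,zr in(('spent',(.589,.19),(.101,.125)),('fresh',(.505,.394),(.055,.08)),('deck',(.6,.19),(.08,.1)),('traywall',(.50,.37),(.02,.033))):
        r=.05 if nm in('spent','fresh') else .16
        m=ok&(abs(P[...,0]-c[0])<r)&(abs(P[...,1]-c[1])<r)&(P[...,2]>zr[0])&(P[...,2]<zr[1])
        if nm=='deck': m&=(z['p'].min(-1)>140)
        q=P[m]
        rect=cv2.minAreaRect((q[:,:2]*1000).astype(np.float32))
        print(n,nm,m.sum(),np.median(q[:,2]).round(4),q[:,2].std().round(4),q[:,:2].mean(0).round(4),rect)
```

```text
top bench z -0.0023032253513710185 0.0016546986035415022
top spent 317 0.1073 0.0019 [0.5886 0.1885] ((589.179443359375, 188.02615356445312), (24.57058334350586, 55.227325439453125), 10.29499340057373)
top fresh 300 0.0637 0.0021 [0.5015 0.3942] ((502.02886962890625, 394.1966247558594), (55.528770446777344, 25.055082321166992), 13.298568725585938)
top deck 2518 0.0881 0.002 [0.6065 0.1921] ((601.6746215820312, 189.93618774414062), (130.55291748046875, 123.65245819091797), 10.488146781921387)
top traywall 939 0.0286 0.0028 [0.5188 0.3712] ((503.9081726074219, 371.76531982421875), (326.9096374511719, 305.5032653808594), 86.5524673461914)
side bench z -0.00014358333008060645 0.001222420087653551
side spent 181 0.1092 0.0024 [0.5908 0.1952] ((591.11083984375, 190.24411010742188), (24.589187622070312, 60.03271484375), 6.835851192474365)
side fresh 340 0.0651 0.0034 [0.5041 0.4005] ((504.237060546875, 397.03338623046875), (55.7871208190918, 27.542236328125), 13.199139595031738)
side deck 1313 0.09 0.0023 [0.6077 0.2036] ((601.8523559570312, 193.89605712890625), (132.1574249267578, 123.75035858154297), 11.675130844116211)
side traywall 1707 0.0285 0.0038 [0.5135 0.3508] ((500.40972900390625, 372.76849365234375), (314.4840087890625, 313.8583984375), 0.10309387743473053)
```

```bash
cat >> h.py <<'E'
from scipy.spatial.transform import Rotation as Ro
def plan(x,y,z,jaw,n,q=None,p=None,g=1):
    """rows to go to tcp x,y,z with jaw axis (tool y) at world yaw `jaw` deg (mod 180, nearest), in n rows"""
    o=manip.get_obs(); p=o['position'] if p is None else np.array(p); q=o['ee_rot'] if q is None else q
    R0=Ro.from_quat(q); yv=R0.as_matrix()[:,1]; cur=np.degrees(np.arctan2(yv[1],yv[0]))
    d=(jaw-cur+90)%180-90
    yv=cur+d
    Rt=Ro.from_matrix(np.array([[-np.cos(np.radians(yv-90)),np.cos(np.radians(yv)),0],[-np.sin(np.radians(yv-90)),np.sin(np.radians(yv)),0],[0,0,-1]]))
    # tool x = y cross z
    M=Rt.as_matrix(); M[:,0]=np.cross(M[:,1],M[:,2]); Rt=Ro.from_matrix(M)
    w=(R0.inv()*Rt).as_rotvec(degrees=True)
    w=(w/n)
    R=R0; pos=p.copy(); rows=[]; T=np.array([x,y,z])
    for i in range(n):
        dv=R.inv().apply((T-pos)/(n-i)); dv=dv.round(3 if n-i>1 else 4)
        pos=pos+R.apply(dv); rr=w.round(1)
        R=R*Ro.from_rotvec(rr,degrees=True)
        rows.append([*map(float,dv),*map(float,rr),g])
    print('cur',p.round(4),'yaw',cur.round(2),'dyaw',d.round(2)); print(rows); print('end',pos.round(4))
def st():
    o=manip.get_obs();M=Ro.from_quat(o['ee_rot']).as_matrix()
    print('t',round(o['clock'],2),'p',o['position'].round(4),'F',o['ft_force'].round(2),'g',round(o['grip_width'],3),'jaw',np.degrees(np.arctan2(M[1,1],M[0,1])).round(2),'tilt',M[:,2].round(4))
E
python3 - <<'E'
from h import *
C={}
for n,f in(('top','t0'),('side','s0')):
    z=np.load(f'pics/{f}.npz');P=pts(n,z['d']);p=z['p'];ok=z['d']>0
    zb={'top':-.0023,'side':0}[n]
    for nm,c,h in(('spent',(.589,.19),.109),('fresh',(.503,.394),.066)):
        m=ok&(abs(P[...,0]-c[0])<.05)&(abs(P[...,1]-c[1])<.05)&(P[...,2]>h-.006+zb)
        # contour pixels -> rays onto measured plane h
        cn,_=cv2.findContours(m.astype(np.uint8),cv2.RETR_EXTERNAL,cv2.CHAIN_APPROX_NONE);k=max(cn,key=cv2.contourArea)[:,0]
        w=np.array([ray(n,u,v,h)[:2] for u,v in k])*1000
        print(n,nm,cv2.minAreaRect(w.astype(np.float32)))
    # dark blue tray rim
    hsv=cv2.cvtColor(p,cv2.COLOR_RGB2HSV)
    m=((p[...,2].astype(int)-p[...,0]>15)&(p.max(-1)<120)&(abs(P[...,0]-.5)<.12)&(abs(P[...,1]-.37)<.15)).astype(np.uint8)
    w=np.array([ray(n,u,v,.028)[:2] for v,u in np.argwhere(m)])*1000
    print(n,'tray',m.sum(),cv2.minAreaRect(w.astype(np.float32)))
    for nm,c in(('dropper',(.36,.222)),('brown',(.69,.32)),('carton',(.47,.55)),('dw',(.53,.56))):
        m=ok&(abs(P[...,0]-c[0])<.05)&(abs(P[...,1]-c[1])<.05)&(P[...,2]>.05)
        print(n,nm,m.sum(),P[m].mean(0).round(3),P[m].min(0).round(3),P[m].max(0).round(3))
plan(.585,.188,.2,10.4,14)
E
```

```text
top spent ((588.0488891601562, 189.24081420898438), (24.664031982421875, 56.78475570678711), 10.351354598999023)
top fresh ((501.4386901855469, 394.1691589355469), (55.56834030151367, 24.56346321105957), 12.109077453613281)
top tray 19 ((650.9086303710938, 609.9788818359375), (989.5215454101562, 308.7340087890625), 53.347679138183594)
top dropper 136 [0.357 0.219 0.059] [0.344 0.204 0.05 ] [0.371 0.232 0.078]
top brown 448 [0.695 0.324 0.093] [0.679 0.3   0.05 ] [0.725 0.365 0.117]
top carton 522 [0.463 0.559 0.09 ] [0.435 0.533 0.051] [0.492 0.589 0.099]
top dw 108 [0.506 0.566 0.075] [0.48  0.547 0.05 ] [0.541 0.582 0.098]
side spent ((590.46240234375, 194.98324584960938), (24.353652954101562, 65.08670043945312), 7.2052836418151855)
side fresh ((503.8282775878906, 400.515380859375), (55.46623229980469, 30.011550903320312), 12.965980529785156)
side tray 78 ((496.5313720703125, 380.70098876953125), (159.5168914794922, 254.91648864746094), 5.258064270019531)
side dropper 131 [0.359 0.224 0.061] [0.344 0.209 0.05 ] [0.373 0.235 0.08 ]
side brown 673 [0.701 0.336 0.085] [0.681 0.307 0.0
[... 151 characters left out ...]
] [0.542 0.585 0.098]
cur [0.1982 0.5924 0.2306] yaw 71.5 dyaw -61.1
[[-0.035, -0.019, 0.002, -0.0, 0.0, 4.4, 1], [-0.037, -0.016, 0.002, -0.0, 0.0, 4.4, 1], [-0.038, -0.013, 0.002, -0.0, 0.0, 4.4, 1], [-0.039, -0.01, 0.002, -0.0, 0.0, 4.4, 1], [-0.039, -0.007, 0.002, -0.0, 0.0, 4.4, 1], [-0.04, -0.004, 0.002, -0.0, 0.0, 4.4, 1], [-0.04, -0.001, 0.002, -0.0, 0.0, 4.4, 1], [-0.04, 0.002, 0.002, -0.0, 0.0, 4.4, 1], [-0.04, 0.005, 0.002, -0.0, 0.0, 4.4, 1], [-0.039, 0.008, 0.003, -0.0, 0.0, 4.4, 1], [-0.038, 0.011, 0.002, -0.0, 0.0, 4.4, 1], [-0.037, 0.014, 0.003, -0.0, 0.0, 4.4, 1], [-0.036, 0.017, 0.002, -0.0, 0.0, 4.4, 1], [-0.0346, 0.0202, 0.0029, -0.0, 0.0, 4.4, 1]]
end [0.585 0.188 0.2  ]
```

>>> {"api": "move_arm", "payload": {
  "deltas": [
    [-0.035,-0.019,0.002,0,0,4.4,1],
    [-0.037,-0.016,0.002,0,0,4.4,1],
    [-0.038,-0.013,0.002,0,0,4.4,0],
    [-0.039,-0.01,0.002,0,0,4.4,-1],
    [-0.039,-0.007,0.002,0,0,4.4,-1],
    [-0.04,-0.004,0.002,0,0,4.4,-1],
    [-0.04,-0.001,0.002,0,0,4.4,-1]
  ],
  "force": 30
}}

```text
clock: 0.98
position: [0.3925, 0.3888, 0.217]
ee_rot: [0.418, 0.908, -0.0, -0.0]
ft_force: [0.9, 1.1, 0.3]
grip_width: 0.001
```

>>> {"api": "move_arm", "payload": {
  "deltas": [
    [-0.04,0.002,0.002,0,0,4.4,-1],
    [-0.04,0.005,0.002,0,0,4.4,-1],
    [-0.039,0.008,0.003,0,0,4.4,-1],
    [-0.038,0.011,0.002,0,0,4.4,-1],
    [-0.037,0.014,0.003,0,0,4.4,-1],
    [-0.036,0.017,0.002,0,0,4.4,-1],
    [-0.035,0.02,0.003,0,0,4.4,-1]
  ]
}}

```text
clock: 1.85
position: [0.5856, 0.187, 0.2]
ee_rot: [0.644, 0.765, -0.0, -0.0]
ft_force: [0.5, 1.0, 0.0]
grip_width: -0.004
```

Run:
```python
from h import *
snap('top','t1');snap('side','s1');st()
for n,f in(('top','t1'),('side','s1')):
    z=np.load(f'pics/{f}.npz')['p'];x0,y0=(340,100) if n=='top' else (220,40)
    cv2.imwrite(f'pics/{f}z.png',cv2.resize(z[y0:y0+150,x0:x0+150,::-1],None,fx=4,fy=4))
    print(proj(n,manip.get_obs()['position']))
```

```text
t 1.95 p [0.5871 0.1829 0.1995] F [-0.92  0.1   0.87] g 0.002 jaw 9.43 tilt [ 1.0e-04 -2.9e-03 -1.0e+00]
[428.07324534 168.78453207]
[299.92735431  95.29403982]
```

View pics/t1z.png

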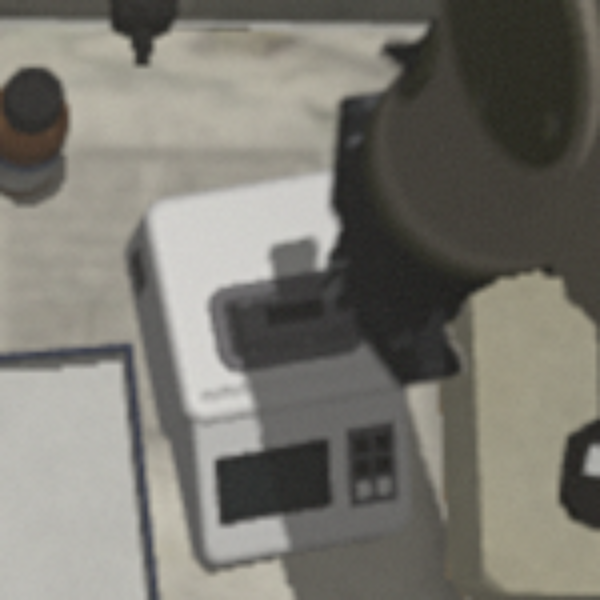

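View pics/s1z.png

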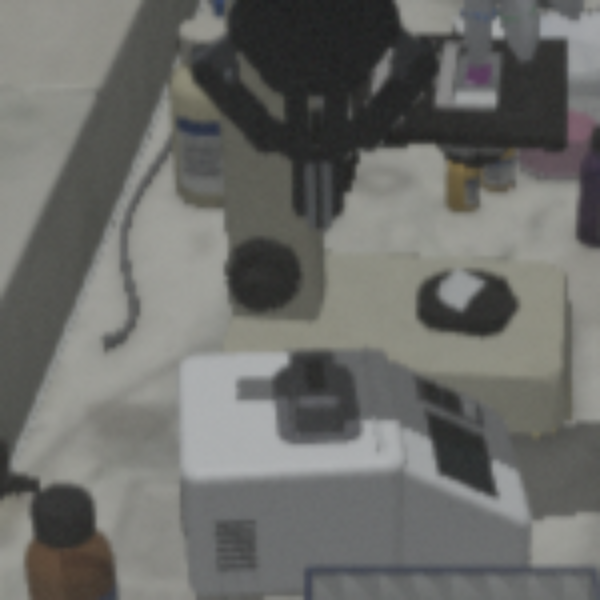

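Run:
```python
from h import *
st();plan(.589,.189,.125,10.4,4,g=-1)
```

```text
t 1.95 p [0.5871 0.1829 0.1995] F [-0.92  0.1   0.87] g 0.002 jaw 9.43 tilt [ 1.0e-04 -2.9e-03 -1.0e+00]
cur [0.5871 0.1829 0.1995] yaw 9.43 dyaw 0.97
[[0.001, 0.001, 0.019, -0.0, 0.0, -0.2, -1], [0.002, 0.001, 0.019, -0.0, 0.0, -0.2, -1], [0.001, 0.0, 0.018, -0.0, 0.0, -0.2, -1], [0.0019, 0.001, 0.0185, -0.0, 0.0, -0.2, -1]]
end [0.589 0.189 0.125]
```

The shut fingertips show in the side view at about (299,95), which agrees with the projected TCP at (299.9,95.3). The top view has the hand at its upper right and the slot still visible at about (411,180).

>>> {"api": "move_arm", "payload": {
  "deltas": [
    [0,0,0.03,0,0,0,-1],
    [0,0,0,0,0,0,-1]
  ]
}}

```text
clock: 2.2
position: [0.5832, 0.1879, 0.1681]
ee_rot: [0.643, 0.766, -0.002, -0.001]
ft_force: [0.2, 0.3, -0.1]
grip_width: -0.002
```

Run:
```python
from h import *
z=np.load('pics/s0.npz');P=pts('side',z['d'])
for nm,c,hs in(('spent',(.589,.19),(.104,.106,.108)),('fresh',(.503,.394),(.06,.062,.064))):
  for h in hs:
    m=(abs(P[...,0]-c[0])<.05)&(abs(P[...,1]-c[1])<.05)&(P[...,2]>h)
    print(nm,h,m.sum(),cv2.minAreaRect((P[m][:,:2]*1000).astype(np.float32)),P[m].mean(0).round(4))
st();plan(.589,.189,.125,10.4,4,g=-1)
```

```text
spent 0.104 166 ((591.1275024414062, 190.24105834960938), (24.443452835083008, 60.03147506713867), 7.113971710205078) [0.591  0.1938 0.1091]
spent 0.106 155 ((591.3861083984375, 190.21153259277344), (23.938560485839844, 59.81550598144531), 11.606304168701172) [0.5911 0.1925 0.1094]
spent 0.108 133 ((591.5670776367188, 189.78282165527344), (22.93105697631836, 58.47764205932617), 11.489187240600586) [0.5913 0.1908 0.1097]
fresh 0.06 281 ((504.0940246582031, 396.8394470214844), (55.42005157470703, 27.229907989501953), 13.199140548706055) [0.5041 0.399  0.0651]
fresh 0.062 253 ((504.18817138671875, 396.43804931640625), (55.42005157470703, 26.405336380004883), 13.199140548706055) [0.504  0.398  0.0656]
fresh 0.064 222 ((504.6193542480469, 397.161865234375), (54.20789337158203, 24.451534271240234), 13.562577247619629) [0.5044 0.3976 0.0659]
t 2.2 p [0.5832 0.1879 0.1681] F [ 0.22  0.28 -0.11] g -0.002 jaw 9.95 tilt [-0.0043 -0.0017 -1.    ]
cur [0.5832 0.1879 0.1681] yaw 9.95 dyaw 0.45
[[0.0, 0.002, 0.011, -0.1, 0.0, -0.1, -1], [0.0, 0.001, 0.011, -0.1, 0.0, -0.1, -1], [0.0, 0.001, 0.011, -0.1, 0.0, -0.1, -1], [0.0001, 0.0019, 0.01, -0.1, 0.0, -0.1, -1]]
end [0.589 0.189 0.125]
```

>>> {"api": "move_arm", "payload": {
  "deltas": [
    [0.0,0.002,0.02,0,0,-0.2,-1],
    [0.0,0.002,0.02,0,0,-0.2,-1],
    [0.0,0.001,0.005,0,0,0,-1],
    [0,0,0,0,0,0,-1],
    [0,0,0,0,0,0,-1],
    [0,0,0,0,0,0,-1]
  ]
}}

```text
clock: 2.95
position: [0.5902, 0.189, 0.1259]
ee_rot: [0.641, 0.768, 0.0, 0.0]
ft_force: [0.5, 0.6, -0.0]
grip_width: -0.003
```

Run:
```python
from h import *
st()
```

```text
t 2.95 p [0.5902 0.189  0.1259] F [ 0.51  0.62 -0.01] g -0.003 jaw 10.31 tilt [ 9.e-04  5.e-04 -1.e+00]
```

>>> {"api": "move_arm", "payload": {
  "deltas": [
    [0,0,0.007,0,0,0,-1],
    [0,0,0.006,0,0,0,-1],
    [0,0,0.001,0,0,0,-1],
    [0,0,0.001,0,0,0,-1]
  ]
}}

```text
clock: 3.45
position: [0.5899, 0.1888, 0.1102]
ee_rot: [0.641, 0.768, -0.0, -0.0]
ft_force: [-0.1, 0.0, 0.1]
grip_width: 0.001
```

>>> {"api": "move_arm", "payload": {
  "deltas": [
    [0,0,0.001,0,0,0,-1],
    [0,0,0.001,0,0,0,-1]
  ]
}}

```text
clock: 3.7
position: [0.5903, 0.1889, 0.1089]
ee_rot: [0.641, 0.768, 0.0, 0.0]
ft_force: [-0.9, -0.4, 5.3]
grip_width: 0.002
```

>>> {"api": "move_arm", "payload": {
  "deltas": [
    [0,0,0.001,0,0,0,-1],
    [0,0,0.001,0,0,0,-1]
  ]
}}

```text
clock: 3.95
position: [0.5903, 0.189, 0.1071]
ee_rot: [0.641, 0.768, 0.001, 0.0]
ft_force: [-1.2, -0.5, 6.2]
grip_width: -0.001
```

>>> {"api": "move_arm", "payload": {
  "deltas": [
    [0,0,0.001,0,0,0,-1],
    [0,0,0.0005,0,0,0,-1]
  ]
}}

```text
clock: 4.2
position: [0.5903, 0.189, 0.1056]
ee_rot: [0.641, 0.768, 0.001, 0.0]
ft_force: [-1.2, 0.1, 6.2]
grip_width: 0.0
```

>>> {"api": "move_arm", "payload": {
  "deltas": [
    [0,0,0.0004,0,0,0,-1]
  ]
}}

```text
clock: 4.32
position: [0.5903, 0.189, 0.1052]
ee_rot: [0.641, 0.768, 0.001, 0.0]
ft_force: [-0.3, -0.6, 6.0]
grip_width: -0.001
```

>>> {"api": "move_arm", "payload": {
  "deltas": [
    [0,0,0.0004,0,0,0,-1]
  ]
}}

```text
clock: 4.45
position: [0.5903, 0.189, 0.1048]
ee_rot: [0.641, 0.768, 0.001, 0.0]
ft_force: [-0.6, -0.6, 4.8]
grip_width: 0.001
```

>>> {"api": "move_arm", "payload": {
  "deltas": [
    [0,0,0.0004,0,0,0,-1]
  ]
}}

```text
clock: 4.58
position: [0.5903, 0.1889, 0.1044]
ee_rot: [0.641, 0.768, 0.001, 0.0]
ft_force: [-0.7, 0.6, 5.4]
grip_width: 0.001
```

>>> {"api": "move_arm", "payload": {
  "deltas": [
    [0,0,0.0004,0,0,0,-1]
  ]
}}

```text
clock: 4.7
position: [0.5904, 0.1889, 0.1041]
ee_rot: [0.641, 0.768, 0.001, 0.0]
ft_force: [-1.0, -0.4, 6.4]
grip_width: 0.002
```

>>> {"api": "move_arm", "payload": {
  "deltas": [
    [0,0,0.0004,0,0,0,-1]
  ]
}}

```text
clock: 4.82
position: [0.5904, 0.1889, 0.1037]
ee_rot: [0.641, 0.768, 0.001, 0.0]
ft_force: [-1.7, -1.0, 5.7]
grip_width: 0.001
```

>>> {"api": "move_arm", "payload": {
  "deltas": [
    [0,0,0.0004,0,0,0,-1]
  ]
}}

```text
clock: 4.95
position: [0.5903, 0.189, 0.1033]
ee_rot: [0.641, 0.768, 0.001, 0.0]
ft_force: [-0.4, -0.7, 5.4]
grip_width: -0.003
```

>>> {"api": "move_arm", "payload": {
  "deltas": [
    [0,0,0.0004,0,0,0,-1]
  ]
}}

```text
clock: 5.08
position: [0.5904, 0.189, 0.1029]
ee_rot: [0.641, 0.768, 0.001, 0.0]
ft_force: [-1.3, -0.9, 6.0]
grip_width: -0.001
```

>>> {"api": "move_arm", "payload": {
  "deltas": [
    [0,0,0.0004,0,0,0,-1]
  ]
}}

```text
clock: 5.2
position: [0.5904, 0.189, 0.1025]
ee_rot: [0.641, 0.768, 0.001, 0.0]
ft_force: [-1.3, -0.7, 6.7]
grip_width: 0.001
```

>>> {"api": "move_arm", "payload": {
  "deltas": [
    [0,0,0.0004,0,0,0,-1]
  ]
}}

```text
clock: 5.32
position: [0.5904, 0.189, 0.1021]
ee_rot: [0.641, 0.768, 0.001, 0.0]
ft_force: [-0.7, -1.0, 5.1]
grip_width: -0.003
```

>>> {"api": "move_arm", "payload": {
  "deltas": [
    [0,0,0.0004,0,0,0,-1]
  ]
}}

```text
clock: 5.45
position: [0.5904, 0.1889, 0.1017]
ee_rot: [0.641, 0.768, 0.001, 0.0]
ft_force: [-0.4, 0.2, 5.6]
grip_width: 0.005
```

>>> {"api": "move_arm", "payload": {
  "deltas": [
    [0,0,0.0004,0,0,0,-1]
  ]
}}

```text
clock: 5.58
position: [0.5904, 0.189, 0.1013]
ee_rot: [0.641, 0.768, 0.001, 0.0]
ft_force: [-1.0, 0.4, 5.5]
grip_width: -0.001
```

>>> {"api": "move_arm", "payload": {
  "deltas": [
    [0,0,0.0004,0,0,0,-1]
  ]
}}

```text
clock: 5.7
position: [0.5904, 0.189, 0.1009]
ee_rot: [0.641, 0.768, 0.001, 0.0]
ft_force: [-1.3, -1.1, 6.6]
grip_width: 0.001
```

>>> {"api": "move_arm", "payload": {
  "deltas": [
    [0,0,0.0004,0,0,0,-1]
  ]
}}

```text
clock: 5.82
position: [0.5904, 0.189, 0.1005]
ee_rot: [0.641, 0.768, 0.001, 0.0]
ft_force: [-1.2, -0.9, 6.2]
grip_width: 0.0
```

>>> {"api": "move_arm", "payload": {
  "deltas": [
    [0,0,0.0004,0,0,0,-1]
  ]
}}

```text
clock: 5.95
position: [0.5904, 0.189, 0.1001]
ee_rot: [0.641, 0.768, 0.001, 0.0]
ft_force: [-1.0, -0.6, 6.1]
grip_width: 0.001
```

>>> {"api": "move_arm", "payload": {
  "deltas": [
    [0,0,0.0004,0,0,0,-1]
  ]
}}

```text
clock: 6.08
position: [0.5904, 0.1889, 0.0998]
ee_rot: [0.641, 0.768, 0.001, 0.0]
ft_force: [-0.7, 0.3, 6.9]
grip_width: -0.001
```

>>> {"api": "move_arm", "payload": {
  "deltas": [
    [0,0,0.0004,0,0,0,-1]
  ]
}}

```text
clock: 6.2
position: [0.5904, 0.189, 0.0993]
ee_rot: [0.641, 0.768, 0.001, 0.0]
ft_force: [-1.2, -0.6, 6.6]
grip_width: -0.003
```

>>> {"api": "move_arm", "payload": {
  "deltas": [
    [0,0,0.0004,0,0,0,-1]
  ]
}}

```text
clock: 6.32
position: [0.5904, 0.189, 0.099]
ee_rot: [0.641, 0.768, 0.001, 0.0]
ft_force: [-1.2, -0.1, 6.3]
grip_width: -0.0
```

>>> {"api": "move_arm", "payload": {
  "deltas": [
    [0,0,0.0004,0,0,0,-1]
  ]
}}

```text
clock: 6.45
position: [0.5905, 0.189, 0.0986]
ee_rot: [0.641, 0.768, 0.001, 0.0]
ft_force: [-2.1, -0.7, 7.7]
grip_width: -0.002
```

>>> {"api": "move_arm", "payload": {
  "deltas": [
    [0,0,0.0003,0,0,0,-1]
  ]
}}

```text
clock: 6.58
position: [0.5906, 0.189, 0.0985]
ee_rot: [0.641, 0.768, 0.001, 0.0]
ft_force: [-1.3, -0.6, 8.7]
grip_width: 0.0
```

>>> {"api": "move_arm", "payload": {
  "deltas": [
    [0,0,0.0002,0,0,0,-1]
  ]
}}

```text
clock: 6.7
position: [0.5906, 0.189, 0.0984]
ee_rot: [0.641, 0.768, 0.001, 0.0]
ft_force: [-2.1, -0.8, 9.8]
grip_width: -0.0
```

>>> {"api": "move_arm", "payload": {
  "deltas": [
    [0,0,-0.01,0,0,0,-1],
    [0,0,-0.02,0,0,0,-1],
    [0,0,-0.03,0,0,0,-1],
    [0,0,-0.02,0,0,0,0],
    [0,0,0,0,0,0,0.2],
    [0,0,0,0,0,0,0.2]
  ]
}}

```text
clock: 7.45
position: [0.5896, 0.1888, 0.1769]
ee_rot: [0.641, 0.768, -0.0, -0.0]
ft_force: [0.1, -0.1, -0.3]
grip_width: 0.598
```

Run:
```python
from h import *
p,d=snap('side','s2');st()
cv2.imwrite('pics/s2z.png',cv2.resize(p[40:190,220:370,::-1],None,fx=4,fy=4))
P=pts('side',d)
for h in(.122,.126):
    m=(abs(P[...,0]-.59)<.04)&(abs(P[...,1]-.19)<.05)&(P[...,2]>h)&(P[...,2]<.145)
    print(m.sum(),cv2.minAreaRect((P[m][:,:2]*1000).astype(np.float32)),np.median(P[m],0).round(4))
```

```text
t 7.5 p [0.5894 0.1888 0.1765] F [-0.5  -0.09 -0.74] g 0.599 jaw 10.31 tilt [-1.e-03 -3.e-04 -1.e+00]
183 ((590.3907470703125, 192.5725860595703), (24.211416244506836, 56.480316162109375), 6.863101482391357) [0.5907 0.1968 0.1309]
160 ((590.4730834960938, 192.55982971191406), (23.947080612182617, 56.53633117675781), 7.160319805145264) [0.5907 0.1948 0.1311]
```

View pics/s2z.png

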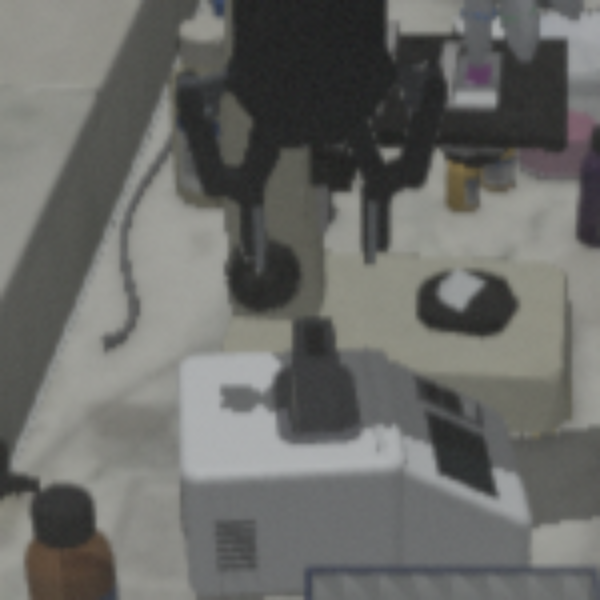

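The spent cartridge has popped up: its top measures z=0.131, about 39 mm proud. The open fingers straddle it at about (285,105) and (312,105).

>>> {"api": "move_arm", "payload": {
  "deltas": [
    [0,0,0.02,0,0,0,0.2],
    [0,0,0.02,0,0,0,0.2],
    [0,0,0.02,0,0,0,0.2],
    [0,0,0.01,0,0,0,0.2],
    [0,0,0.004,0,0,0,0.2],
    [0,0,0,0,0,0,0.2]
  ]
}}

```text
clock: 8.25
position: [0.59, 0.1889, 0.1033]
ee_rot: [0.641, 0.768, 0.0, 0.0]
ft_force: [-0.4, 0.2, 0.4]
grip_width: 0.603
```

>>> {"api": "move_arm", "payload": {
  "deltas": [
    [0,0,0,0,0,0,-1],
    [0,0,0,0,0,0,-1],
    [0,0,0,0,0,0,-1],
    [0,0,0,0,0,0,-1]
  ],
  "force": 30
}}

```text
clock: 8.75
position: [0.5902, 0.189, 0.1035]
ee_rot: [0.641, 0.768, 0.0, 0.0]
ft_force: [0.6, -0.3, 2.6]
grip_width: 0.271
```

Run:
```python
from h import *
st()
```

```text
t 8.75 p [0.5902 0.189  0.1035] F [ 0.62 -0.33  2.62] g 0.271 jaw 10.31 tilt [ 9.e-04  5.e-04 -1.e+00]
```

>>> {"api": "move_arm", "payload": {
  "deltas": [
    [0,0,-0.005,0,0,0,-1],
    [0,0,-0.01,0,0,0,-1],
    [0,0,-0.015,0,0,0,-1],
    [0,0,-0.02,0,0,0,-1],
    [0,0,-0.01,0,0,0,-1],
    [0,0,0,0,0,0,-1]
  ]
}}

```text
clock: 9.5
position: [0.5902, 0.189, 0.1641]
ee_rot: [0.641, 0.768, 0.001, 0.0]
ft_force: [1.1, -0.4, -1.5]
grip_width: 0.273
```

Run:
```python
from h import *
p,d=snap('side','s3');p2,d2=snap('top','t3');st()
cv2.imwrite('pics/s3z.png',cv2.resize(p[40:190,220:370,::-1],None,fx=4,fy=4))
# tray rim from top image t0
z=np.load('pics/t0.npz');pp=z['p'].astype(int);P=pts('top',z['d'])
m=((pp[...,2]-pp[...,0]>8)&(pp.max(-1)<110)&(abs(P[...,0]-.5)<.12)&(abs(P[...,1]-.37)<.145)&(P[...,2]<.045))
w=np.array([ray('top',u,v,.028)[:2] for v,u in np.argwhere(m)])*1000
print(len(w),cv2.minAreaRect(w.astype(np.float32)))
plan(.495,.305,.16,10.4,6,g=-1)
```

```text
t 9.6 p [0.5895 0.1888 0.1626] F [ 0.13  0.72 -1.13] g 0.275 jaw 10.31 tilt [-8.e-04 -1.e-04 -1.e+00]
386 ((496.45550537109375, 373.8943176269531), (160.26577758789062, 240.05357360839844), 5.632903575897217)
cur [0.5895 0.1888 0.1626] yaw 10.31 dyaw 0.09
[[0.022, -0.012, 0.0, -0.0, -0.0, -0.0, -1], [0.022, -0.012, 0.001, -0.0, -0.0, -0.0, -1], [0.022, -0.012, 0.0, -0.0, -0.0, -0.0, -1], [0.022, -0.012, 0.001, -0.0, -0.0, -0.0, -1], [0.022, -0.012, 0.0, -0.0, -0.0, -0.0, -1], [0.0212, -0.0122, 0.0007, -0.0, -0.0, -0.0, -1]]
end [0.495 0.305 0.16 ]
```

View pics/s3z.png

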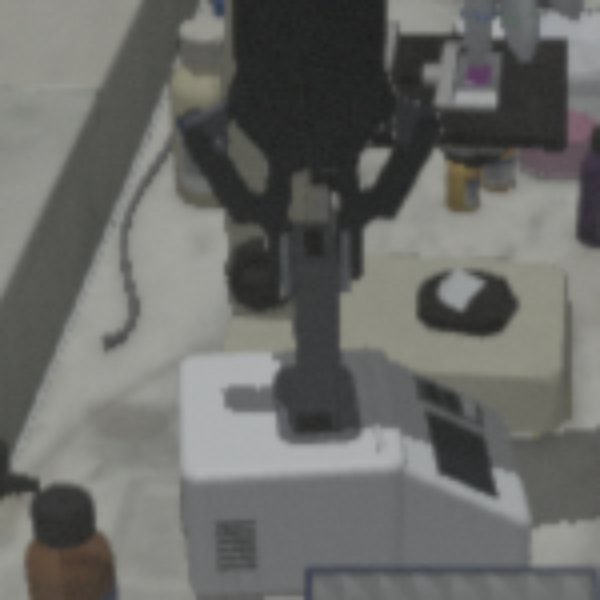

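The spent cartridge is held upright and clear of the deck, and the empty slot shows at about (299,143).

>>> {"api": "move_arm", "payload": {
  "deltas": [
    [0.022,-0.012,0,0,0,0,-1],
    [0.022,-0.012,0,0,0,0,-1],
    [0.022,-0.012,0,0,0,0,-1],
    [0.022,-0.012,0,0,0,0,-1],
    [0.022,-0.012,0.01,0,0,0,-1],
    [0.021,-0.012,0.02,0,0,0,-1],
    [0,0,0.04,0,0,0,-1],
    [0,0,0.03,0,0,0,-1],
    [0,0,0.015,0,0,0,-1],
    [0,0,0,0,0,0,-1]
  ]
}}

```text
clock: 10.85
position: [0.4951, 0.3044, 0.0472]
ee_rot: [0.641, 0.768, -0.001, -0.0]
ft_force: [0.3, -0.1, 0.4]
grip_width: 0.272
```

>>> {"api": "move_arm", "payload": {
  "deltas": [
    [0,0,0.004,0,0,0,-1],
    [0,0,0.002,0,0,0,-1],
    [0,0,0.001,0,0,0,-1]
  ]
}}

```text
clock: 11.22
position: [0.4958, 0.305, 0.0415]
ee_rot: [0.641, 0.768, 0.0, 0.0]
ft_force: [-0.0, 1.1, -0.6]
grip_width: 0.272
```

>>> {"api": "move_arm", "payload": {
  "deltas": [
    [0,0,0.001,0,0,0,-1]
  ]
}}

```text
clock: 11.35
position: [0.4958, 0.305, 0.0404]
ee_rot: [0.641, 0.768, 0.0, 0.0]
ft_force: [1.2, -0.8, -0.8]
grip_width: 0.272
```

>>> {"api": "move_arm", "payload": {
  "deltas": [
    [0,0,0.001,0,0,0,-1],
    [0,0,0.0005,0,0,0,-1]
  ]
}}

```text
clock: 11.6
position: [0.4956, 0.3048, 0.0386]
ee_rot: [0.641, 0.768, 0.0, -0.0]
ft_force: [0.7, -0.1, -0.6]
grip_width: 0.278
```

>>> {"api": "move_arm", "payload": {
  "deltas": [
    [0,0,0.0005,0,0,0,-1],
    [0,0,0.0005,0,0,0,-1]
  ]
}}

```text
clock: 11.85
position: [0.4957, 0.3049, 0.0384]
ee_rot: [0.641, 0.768, 0.0, -0.0]
ft_force: [-4.6, -3.7, 12.8]
grip_width: 0.276
```

>>> {"api": "move_arm", "payload": {
  "deltas": [
    [0,0,-0.0005,0,0,0,-1],
    [0,0,0,0,0,0,0],
    [0,0,0,0,0,0,0],
    [0,0,0,0,0,0,0],
    [0,0,-0.01,0,0,0,0],
    [0,0,-0.03,0,0,0,0],
    [0,0,-0.03,0,0,0,0],
    [0,0,-0.01,0,0,0,0],
    [0,0,0,0,0,0,0]
  ]
}}

```text
clock: 12.98
position: [0.4958, 0.305, 0.1186]
ee_rot: [0.641, 0.768, 0.001, 0.0]
ft_force: [-0.0, 0.4, -0.7]
grip_width: 0.497
```

Run:
```python
from h import *
p,d=snap('side','s4');p2,d2=snap('top','t4');st()
cv2.imwrite('pics/s4.png',np.hstack([cv2.resize(p[150:300,260:410,::-1],(400,400)),cv2.resize(p2[170:280,255:395,::-1],(400,400))]))
for n,d in(('side',d),('top',d2)):
  P=pts(n,d)
  for nm,c in(('spent',(.495,.305)),('fresh',(.503,.394))):
    m=(abs(P[...,0]-c[0])<.04)&(abs(P[...,1]-c[1])<.04)&(P[...,2]>.062)&(P[...,2]<.08)
    if m.sum()>10: print(n,nm,m.sum(),cv2.minAreaRect((P[m][:,:2]*1000).astype(np.float32)),P[m].mean(0).round(4))
plan(.503,.3958,.13,103.2,10,g=0)
```

```text
t 13.07 p [0.4951 0.3046 0.1172] F [-0.92 -0.5  -0.59] g 0.498 jaw 10.31 tilt [-1.e-03 -7.e-04 -1.e+00]
side spent 202 ((496.43402099609375, 306.01568603515625), (23.77040672302246, 58.49462890625), 9.0997896194458) [0.4963 0.3077 0.0657]
side fresh 259 ((503.97430419921875, 397.3243713378906), (55.74090576171875, 25.799043655395508), 12.065534591674805) [0.5043 0.3984 0.0657]
top spent 50 ((487.8080749511719, 323.70220947265625), (27.098697662353516, 12.446700096130371), 35.025455474853516) [0.4891 0.3235 0.0645]
top fresh 247 ((502.14593505859375, 394.1935729980469), (54.99467849731445, 23.444252014160156), 12.67878246307373) [0.5018 0.3943 0.0644]
cur [0.4951 0.3046 0.1172] yaw 10.31 dyaw -87.11
[[0.009, 0.002, -0.001, -0.0, 0.0, 8.7, 0], [0.009, 0.001, -0.001, -0.0, 0.0, 8.7, 0], [0.009, -0.0, -0.001, -0.0, 0.0, 8.7, 0], [0.009, -0.002, -0.001, -0.0, 0.0, 8.7, 0], [0.009, -0.003, -0.001, -0.0, 0.0, 8.7, 0], [0.008, -0.004, -0.002, -0.0, 0.0, 8.7, 0], [0.007, -0.006, -0.001, -0.0, 0.0, 8.7, 0], [0.007, -0.006, -0.002, -0.0, 0.0, 8.7, 0], [0.005, -0.007, -0.001, -0.0, 0.0, 8.7, 0], [0.0041, -0.0087, -0.0019, -0.0, 0.0, 8.7, 0]]
end [0.503  0.3958 0.13  ]
```

View pics/s4.png

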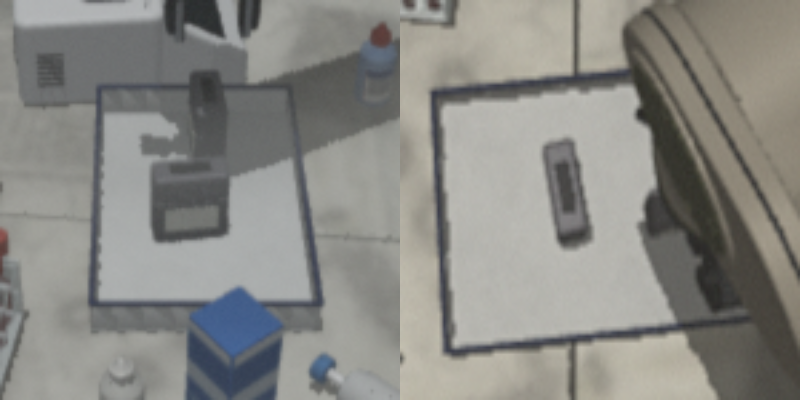

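The side view (left panel) shows the spent cartridge standing upright in the tray at panel (208,115), behind the fresh one at panel (190,200). The top view (right panel) shows the fresh one unmoved and the arm over the right part of the tray.

Run:
```python
from h import *
print(manip.get_obs()['joint_pos'].round(2))
plan(.500,.35,.125,56.6,5,g=.1)
R=Ro.from_euler('z',56.6-10.31,degrees=True)*Ro.from_quat(manip.get_obs()['ee_rot'])
plan(.5035,.3955,.125,102.9,5,q=R.as_quat(),p=[.5,.35,.125],g=.1)
```

```text
[-0.88  0.33  0.3   1.73 -0.11  1.1  -0.36]
cur [0.4951 0.3046 0.1172] yaw 10.31 dyaw 46.29
[[0.009, 0.003, -0.002, -0.0, 0.0, -9.3, 0.1], [0.008, 0.004, -0.001, -0.0, 0.0, -9.3, 0.1], [0.008, 0.005, -0.002, -0.0, 0.0, -9.3, 0.1], [0.006, 0.006, -0.001, -0.0, 0.0, -9.3, 0.1], [0.0056, 0.0075, -0.0019, -0.0, 0.0, -9.3, 0.1]]
end [0.5   0.35  0.125]
cur [0.5   0.35  0.125] yaw 56.6 dyaw 46.3
[[0.004, 0.008, -0.0, -0.0, 0.0, -9.3, 0.1], [0.003, 0.009, -0.0, -0.0, 0.0, -9.3, 0.1], [0.002, 0.009, -0.0, -0.0, 0.0, -9.3, 0.1], [0.0, 0.009, -0.0, -0.0, 0.0, -9.3, 0.1], [-0.0009, 0.009, -0.0001, -0.0, 0.0, -9.3, 0.1]]
end [0.5035 0.3955 0.125 ]
```

>>> {"api": "move_arm", "payload": {
  "deltas": [
    [0.009,0.003,-0.002,0,0,-9.3,0.1],
    [0.008,0.004,-0.001,0,0,-9.3,0.1],
    [0.008,0.005,-0.002,0,0,-9.3,0.1],
    [0.006,0.006,-0.001,0,0,-9.3,0.1],
    [0.006,0.008,-0.002,0,0,-9.3,0.1]
  ]
}}

```text
clock: 13.7
position: [0.5, 0.3507, 0.1247]
ee_rot: [0.283, 0.959, -0.001, -0.001]
ft_force: [0.8, 0.7, 0.1]
grip_width: 0.547
```

>>> {"api": "move_arm", "payload": {
  "deltas": [
    [0.004,0.008,0,0,0,-9.3,0.1],
    [0.003,0.009,0,0,0,-9.3,0.1],
    [0.002,0.009,0,0,0,-9.3,0.1],
    [0.0,0.009,0,0,0,-9.3,0.1],
    [-0.001,0.009,0,0,0,-9.3,0.1],
    [0,0,0,0,0,0,0.1],
    [0,0,0,0,0,0,0.1],
    [0,0,0,0,0,0,0.1]
  ]
}}

```text
clock: 14.7
position: [0.5041, 0.3959, 0.1259]
ee_rot: [-0.115, 0.993, -0.0, -0.0]
ft_force: [0.4, -0.3, -0.0]
grip_width: 0.55
```

Run:
```python
from h import *
st();print(manip.get_obs()['joint_pos'].round(2))
plan(.5035,.3955,.045,102.9,4,g=.1)
```

```text
t 14.7 p [0.5041 0.3959 0.1259] F [ 0.41 -0.28 -0.04] g 0.55 jaw 103.16 tilt [-2.e-04 -4.e-04 -1.e+00]
[-0.75  0.44  0.02  1.54 -0.01  1.16  1.07]
cur [0.5041 0.3959 0.1259] yaw 103.16 dyaw -0.26
[[0.0, -0.0, 0.02, -0.0, -0.0, 0.1, 0.1], [0.0, -0.0, 0.02, -0.0, -0.0, 0.1, 0.1], [0.0, -0.0, 0.02, -0.0, -0.0, 0.1, 0.1], [0.0006, -0.0003, 0.0209, -0.0, -0.0, 0.1, 0.1]]
end [0.5035 0.3955 0.045 ]
```

>>> {"api": "move_arm", "payload": {
  "deltas": [
    [0,0,0.03,0,0,0,0.1],
    [0,0,0.03,0,0,0,0.1],
    [0,0,0.02,0,0,0,0.1],
    [0,0,0.005,0,0,0,0.1],
    [0,0,0,0,0,0,0.1],
    [0,0,0,0,0,0,0.1]
  ]
}}

```text
clock: 15.45
position: [0.5046, 0.397, 0.0424]
ee_rot: [-0.116, 0.993, 0.001, 0.001]
ft_force: [-0.3, 0.8, 0.6]
grip_width: 0.548
```

Run:
```python
from h import *
p,d=snap('side','s5');st()
cv2.imwrite('pics/s5z.png',cv2.resize(p[130:280,260:410,::-1],None,fx=4,fy=4))
```

```text
t 15.5 p [0.5045 0.3969 0.0423] F [-0.08 -0.7   0.41] g 0.543 jaw 103.3 tilt [ 0.0013  0.0013 -1.    ]
```

View pics/s5z.png

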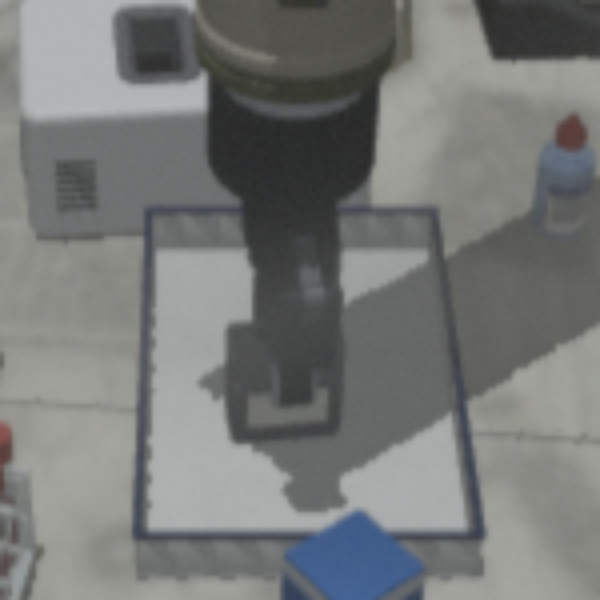

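The side view shows the fingers straddling the fresh cartridge, roughly centred on it (finger at about (334,230), face centre at (331,232)), and the slot is empty.

>>> {"api": "move_arm", "payload": {
  "deltas": [
    [0,0,0.003,0,0,0,0.1],
    [0,0,0,0,0,0,0.1],
    [0,0,0,0,0,0,-1],
    [0,0,0,0,0,0,-1],
    [0,0,0,0,0,0,-1],
    [0,0,0,0,0,0,-1]
  ],
  "force": 30
}}

```text
clock: 16.25
position: [0.504, 0.3965, 0.0382]
ee_rot: [-0.116, 0.993, 0.0, 0.0]
ft_force: [-0.4, 0.4, 1.7]
grip_width: 0.276
```

Run:
```python
from h import *
st()
```

```text
t 16.25 p [0.504  0.3965 0.0382] F [-0.44  0.36  1.66] g 0.276 jaw 103.3 tilt [ 0.e+00  1.e-04 -1.e+00]
```

>>> {"api": "move_arm", "payload": {
  "deltas": [
    [0,0,-0.02,0,0,0,-1],
    [0,0,-0.04,0,0,0,-1],
    [0,0,-0.04,0,0,0,-1],
    [0,0,-0.03,0,0,0,-1],
    [0,0,0,0,0,0,-1]
  ]
}}

```text
clock: 16.88
position: [0.5053, 0.3975, 0.1724]
ee_rot: [-0.116, 0.993, 0.002, 0.002]
ft_force: [-0.2, -0.2, -1.3]
grip_width: 0.276
```

Run:
```python
from h import *
st()
plan(.545,.295,.168,56.6,5,g=-1)
o=manip.get_obs()
R=Ro.from_euler('z',-46.5,degrees=True)*Ro.from_quat(o['ee_rot'])
plan(.5902,.1895,.168,10.4,5,q=R.as_quat(),p=[.545,.295,.168],g=-1)
```

```text
t 16.88 p [0.5053 0.3975 0.1724] F [-0.21 -0.24 -1.3 ] g 0.276 jaw 103.3 tilt [ 0.0045  0.0042 -1.    ]
cur [0.5053 0.3975 0.1724] yaw 103.3 dyaw -46.7
[[-0.003, -0.022, 0.001, 0.1, 0.0, 9.3, -1], [-0.006, -0.021, 0.001, 0.1, 0.0, 9.3, -1], [-0.01, -0.02, 0.001, 0.1, 0.0, 9.3, -1], [-0.013, -0.018, 0.001, 0.1, 0.0, 9.3, -1], [-0.0154, -0.0147, 0.0005, 0.1, 0.0, 9.3, -1]]
end [0.545 0.295 0.168]
cur [0.545 0.295 0.168] yaw 56.8 dyaw -46.4
[[-0.019, -0.013, 0.0, 0.1, 0.0, 9.3, -1], [-0.021, -0.009, 0.0, 0.1, 0.0, 9.3, -1], [-0.022, -0.006, 0.0, 0.1, 0.0, 9.3, -1], [-0.023, -0.002, 0.0, 0.1, 0.0, 9.3, -1], [-0.023, 0.0011, 0.0005, 0.1, 0.0, 9.3, -1]]
end [0.5902 0.1895 0.168 ]
```

>>> {"api": "move_arm", "payload": {
  "deltas": [
    [-0.003,-0.022,0,0,0,9.3,-1],
    [-0.006,-0.021,0,0,0,9.3,-1],
    [-0.01,-0.02,0,0,0,9.3,-1],
    [-0.013,-0.018,0,0,0,9.3,-1],
    [-0.015,-0.015,0,0,0,9.3,-1]
  ]
}}

```text
clock: 17.5
position: [0.5431, 0.2929, 0.1677]
ee_rot: [0.288, 0.958, -0.0, -0.0]
ft_force: [-0.4, 0.4, -1.6]
grip_width: 0.275
```

>>> {"api": "move_arm", "payload": {
  "deltas": [
    [-0.019,-0.013,0,0,0,9.3,-1],
    [-0.021,-0.009,0,0,0,9.3,-1],
    [-0.022,-0.006,0,0,0,9.3,-1],
    [-0.023,-0.002,0,0,0,9.3,-1],
    [-0.023,0.001,0,0,0,9.3,-1],
    [0,0,0,0,0,0,-1],
    [0,0,0,0,0,0,-1],
    [0,0,0,0,0,0,-1],
    [0,0,0,0,0,0,-1]
  ]
}}

```text
clock: 18.62
position: [0.588, 0.1891, 0.1681]
ee_rot: [0.64, 0.768, 0.0, -0.0]
ft_force: [0.3, 0.6, -0.8]
grip_width: 0.271
```

Run:
```python
from h import *
st()
plan(.5902,.1895,.145,10.4,2,g=-1)
p,d=snap('side','s6');st()
cv2.imwrite('pics/s6z.png',cv2.resize(p[40:190,220:370,::-1],None,fx=4,fy=4))
P=pts('side',d);P3=pts('side',np.load('pics/s3.npz')['d'])
for q in(P3,P):
    m=(abs(q[...,0]-.59)<.03)&(abs(q[...,1]-.19)<.05)&(q[...,2]>.13)&(q[...,2]<.15)
    print(m.sum(),q[m].mean(0),q[m].min(0),q[m].max(0))
```

```text
t 18.62 p [0.588  0.1891 0.1681] F [ 0.31  0.59 -0.78] g 0.271 jaw 10.41 tilt [-2.e-04  3.e-04 -1.e+00]
cur [0.588  0.1891 0.1681] yaw 10.41 dyaw -0.01
[[-0.0, 0.001, 0.012, -0.0, -0.0, 0.0, -1], [-0.0, 0.0012, 0.0111, -0.0, -0.0, 0.0, -1]]
end [0.5902 0.1895 0.145 ]
t 18.68 p [0.5881 0.1889 0.1681] F [ 0.53 -0.31 -0.57] g 0.277 jaw 10.38 tilt [-1.e-04  2.e-04 -1.e+00]
90 [0.58705225 0.21555634 0.14024713] [0.57551226 0.18771541 0.13069081] [0.60303875 0.22005744 0.14997621]
80 [0.58452409 0.21515386 0.1416695 ] [0.57347634 0.18367076 0.13249569] [0.60119226 0.22026406 0.14955458]
```

View pics/s6z.png

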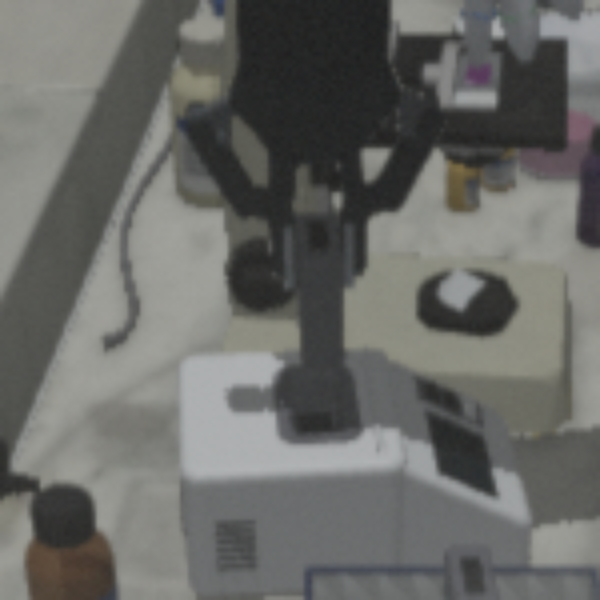

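The side view shows the fresh cartridge held upright above the empty slot. Its end face is at y=0.2152, against 0.2156 for the spent one, so it only needs a shift of +2 mm in x.

>>> {"api": "move_arm", "payload": {
  "deltas": [
    [0,0.002,0.01,0,0,0,-1],
    [0,0,0.015,0,0,0,-1],
    [0,0,0.01,0,0,0,-1],
    [0,0,0,0,0,0,-1],
    [0,0,0,0,0,0,-1],
    [0,0,0,0,0,0,-1]
  ]
}}

```text
clock: 19.42
position: [0.5906, 0.1888, 0.1336]
ee_rot: [0.641, 0.768, 0.0, 0.0]
ft_force: [0.1, -0.2, -1.2]
grip_width: 0.275
```

>>> {"api": "move_arm", "payload": {
  "deltas": [
    [0,0,0.004,0,0,0,-1],
    [0,0,0.004,0,0,0,-1]
  ]
}}

```text
clock: 19.68
position: [0.5903, 0.1888, 0.1249]
ee_rot: [0.641, 0.768, 0.0, -0.0]
ft_force: [-0.5, 0.8, -1.2]
grip_width: 0.276
```

>>> {"api": "move_arm", "payload": {
  "deltas": [
    [0,0,0.004,0,0,0,-1],
    [0,0,0.004,0,0,0,-1]
  ]
}}

```text
clock: 19.92
position: [0.5903, 0.1887, 0.1168]
ee_rot: [0.641, 0.768, 0.0, -0.0]
ft_force: [0.1, 0.4, -0.7]
grip_width: 0.279
```

>>> {"api": "move_arm", "payload": {
  "deltas": [
    [0,0,0.004,0,0,0,-1],
    [0,0,0.004,0,0,0,-1],
    [0,0,0.003,0,0,0,-1],
    [0,0,0.001,0,0,0,-1]
  ]
}}

```text
clock: 20.42
position: [0.5903, 0.1887, 0.105]
ee_rot: [0.641, 0.768, 0.0, -0.0]
ft_force: [-0.4, 0.4, -0.4]
grip_width: 0.274
```

>>> {"api": "move_arm", "payload": {
  "deltas": [
    [0,0,0.001,0,0,0,-1],
    [0,0,0.001,0,0,0,-1],
    [0,0,0,0,0,0,-1]
  ]
}}

```text
clock: 20.8
position: [0.5903, 0.1887, 0.1033]
ee_rot: [0.641, 0.768, 0.0, -0.0]
ft_force: [-0.7, 0.1, 1.5]
grip_width: 0.275
```

>>> {"api": "move_arm", "payload": {
  "deltas": [
    [0,0,0,0,0,0,0],
    [0,0,0,0,0,0,0.1],
    [0,0,0,0,0,0,0.1],
    [0,0,-0.01,0,0,0,0.1],
    [0,0,-0.03,0,0,0,0.1],
    [0,0,-0.025,0,0,0,0.1],
    [0,0,0,0,0,0,-1],
    [0,0,0,0,0,0,-1],
    [0,0,0,0,0,0,-1],
    [0,0,0,0,0,0,-1]
  ]
}}

```text
clock: 22.05
position: [0.59, 0.1886, 0.1674]
ee_rot: [0.641, 0.768, -0.001, -0.0]
ft_force: [1.3, 0.1, -1.2]
grip_width: -0.003
```

Run:
```python
from h import *
p,d=snap('side','s7');st()
cv2.imwrite('pics/s7z.png',cv2.resize(p[40:190,220:370,::-1],None,fx=4,fy=4))
P=pts('side',d)
m=(abs(P[...,0]-.59)<.04)&(abs(P[...,1]-.19)<.05)&(P[...,2]>.126)&(P[...,2]<.145)
print(m.sum(),cv2.minAreaRect((P[m][:,:2]*1000).astype(np.float32)),np.median(P[m],0).round(4))
```

```text
t 22.1 p [0.5901 0.1886 0.1675] F [ 0.1  -0.64 -1.13] g -0.002 jaw 10.3 tilt [-8.e-04 -4.e-04 -1.e+00]
160 ((589.6867065429688, 191.15267944335938), (24.400901794433594, 54.35847473144531), 10.645508766174316) [0.5898 0.1937 0.131 ]
```

View pics/s7z.png

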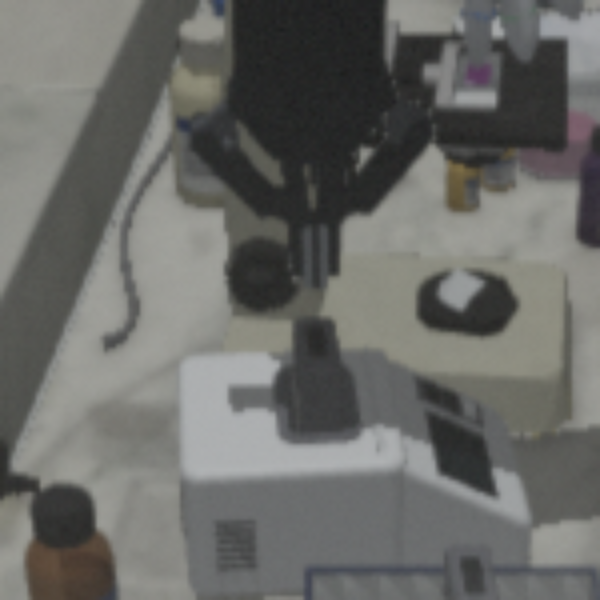

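The fresh cartridge sits in the slot with its top at z=0.131 (raised), and the shut fingers are above it at about (299,109).

>>> {"api": "move_arm", "payload": {
  "deltas": [
    [0,0,0.015,0,0,0,-1],
    [0,0,0.015,0,0,0,-1],
    [0,0,0.004,0,0,0,-1],
    [0,0,0.002,0,0,0,-1],
    [0,0,0.002,0,0,0,-1],
    [0,0,0.002,0,0,0,-1]
  ]
}}

```text
clock: 22.85
position: [0.5907, 0.1888, 0.1287]
ee_rot: [0.641, 0.768, 0.001, 0.0]
ft_force: [-0.4, -0.7, 2.6]
grip_width: 0.003
```

>>> {"api": "move_arm", "payload": {
  "deltas": [
    [0,0,0.002,0,0,0,-1],
    [0,0,0.002,0,0,0,-1],
    [0,0,0.002,0,0,0,-1],
    [0,0,0.002,0,0,0,-1]
  ]
}}

```text
clock: 23.35
position: [0.5904, 0.1887, 0.1201]
ee_rot: [0.641, 0.768, 0.0, 0.0]
ft_force: [-0.3, 0.2, 3.9]
grip_width: -0.002
```

>>> {"api": "move_arm", "payload": {
  "deltas": [
    [0,0,0.002,0,0,0,-1],
    [0,0,0.002,0,0,0,-1],
    [0,0,0.002,0,0,0,-1],
    [0,0,0.002,0,0,0,-1]
  ]
}}

```text
clock: 23.85
position: [0.5904, 0.1888, 0.1121]
ee_rot: [0.641, 0.768, 0.0, 0.0]
ft_force: [0.2, -1.0, 5.3]
grip_width: -0.005
```

>>> {"api": "move_arm", "payload": {
  "deltas": [
    [0,0,0.002,0,0,0,-1],
    [0,0,0.002,0,0,0,-1],
    [0,0,0.001,0,0,0,-1],
    [0,0,0.0005,0,0,0,-1]
  ]
}}

```text
clock: 24.35
position: [0.5904, 0.1888, 0.1067]
ee_rot: [0.641, 0.768, 0.0, 0.0]
ft_force: [-0.2, -0.7, 6.2]
grip_width: -0.001
```

>>> {"api": "move_arm", "payload": {
  "deltas": [
    [0,0,0.0007,0,0,0,-1],
    [0,0,0.0007,0,0,0,-1],
    [0,0,0.0004,0,0,0,-1]
  ]
}}

```text
clock: 24.72
position: [0.5904, 0.1888, 0.1049]
ee_rot: [0.641, 0.768, 0.0, 0.0]
ft_force: [0.3, -0.0, 5.1]
grip_width: -0.002
```

>>> {"api": "move_arm", "payload": {
  "deltas": [
    [0,0,0.0004,0,0,0,-1]
  ]
}}

```text
clock: 24.85
position: [0.5904, 0.1888, 0.1045]
ee_rot: [0.641, 0.768, 0.0, 0.0]
ft_force: [-0.7, 0.3, 5.9]
grip_width: -0.002
```

>>> {"api": "move_arm", "payload": {
  "deltas": [
    [0,0,0.0004,0,0,0,-1]
  ]
}}

```text
clock: 24.98
position: [0.5905, 0.1888, 0.1041]
ee_rot: [0.641, 0.768, 0.0, 0.0]
ft_force: [-0.5, -0.4, 5.5]
grip_width: 0.002
```

>>> {"api": "move_arm", "payload": {
  "deltas": [
    [0,0,0.0004,0,0,0,-1]
  ]
}}

```text
clock: 25.1
position: [0.5904, 0.1887, 0.1037]
ee_rot: [0.641, 0.768, 0.0, 0.0]
ft_force: [-0.1, -0.4, 6.1]
grip_width: -0.002
```

>>> {"api": "move_arm", "payload": {
  "deltas": [
    [0,0,0.0004,0,0,0,-1]
  ]
}}

```text
clock: 25.22
position: [0.5904, 0.1888, 0.1033]
ee_rot: [0.641, 0.768, 0.0, 0.0]
ft_force: [0.1, -0.5, 5.5]
grip_width: -0.003
```

>>> {"api": "move_arm", "payload": {
  "deltas": [
    [0,0,0.0004,0,0,0,-1]
  ]
}}

```text
clock: 25.35
position: [0.5904, 0.1888, 0.1029]
ee_rot: [0.641, 0.768, 0.0, 0.0]
ft_force: [-0.0, -1.2, 6.0]
grip_width: 0.001
```

>>> {"api": "move_arm", "payload": {
  "deltas": [
    [0,0,0.0004,0,0,0,-1]
  ]
}}

```text
clock: 25.48
position: [0.5905, 0.1888, 0.1026]
ee_rot: [0.641, 0.768, 0.0, 0.0]
ft_force: [-0.4, 0.2, 6.0]
grip_width: 0.003
```

>>> {"api": "move_arm", "payload": {
  "deltas": [
    [0,0,0.0004,0,0,0,-1]
  ]
}}

```text
clock: 25.6
position: [0.5904, 0.1888, 0.1022]
ee_rot: [0.641, 0.768, 0.0, 0.0]
ft_force: [-0.7, -1.1, 6.0]
grip_width: 0.0
```

>>> {"api": "move_arm", "payload": {
  "deltas": [
    [0,0,0.0004,0,0,0,-1]
  ]
}}

```text
clock: 25.72
position: [0.5904, 0.1888, 0.1018]
ee_rot: [0.641, 0.768, 0.0, 0.0]
ft_force: [-1.5, -0.6, 5.7]
grip_width: -0.001
```

>>> {"api": "move_arm", "payload": {
  "deltas": [
    [0,0,0.0004,0,0,0,-1]
  ]
}}

```text
clock: 25.85
position: [0.5905, 0.1888, 0.1014]
ee_rot: [0.641, 0.768, 0.0, 0.0]
ft_force: [-0.9, -1.0, 6.2]
grip_width: -0.002
```

>>> {"api": "move_arm", "payload": {
  "deltas": [
    [0,0,0.0004,0,0,0,-1]
  ]
}}

```text
clock: 25.98
position: [0.5905, 0.1888, 0.101]
ee_rot: [0.641, 0.768, 0.0, 0.0]
ft_force: [-0.0, -0.3, 6.5]
grip_width: -0.0
```

>>> {"api": "move_arm", "payload": {
  "deltas": [
    [0,0,0.0004,0,0,0,-1]
  ]
}}

```text
clock: 26.1
position: [0.5905, 0.1888, 0.1006]
ee_rot: [0.641, 0.768, 0.0, 0.0]
ft_force: [-1.1, -0.9, 7.1]
grip_width: 0.004
```

>>> {"api": "move_arm", "payload": {
  "deltas": [
    [0,0,0.0003,0,0,0,-1]
  ]
}}

```text
clock: 26.22
position: [0.5905, 0.1887, 0.1003]
ee_rot: [0.641, 0.768, 0.0, 0.0]
ft_force: [-0.7, -0.5, 4.8]
grip_width: 0.0
```

>>> {"api": "move_arm", "payload": {
  "deltas": [
    [0,0,0.0004,0,0,0,-1]
  ]
}}

```text
clock: 26.35
position: [0.5905, 0.1888, 0.0999]
ee_rot: [0.641, 0.768, 0.0, 0.0]
ft_force: [-0.0, -1.2, 6.3]
grip_width: 0.002
```

>>> {"api": "move_arm", "payload": {
  "deltas": [
    [0,0,0.0004,0,0,0,-1]
  ]
}}

```text
clock: 26.48
position: [0.5905, 0.1888, 0.0995]
ee_rot: [0.641, 0.768, 0.0, 0.0]
ft_force: [-0.1, -0.6, 7.3]
grip_width: 0.0
```

>>> {"api": "move_arm", "payload": {
  "deltas": [
    [0,0,0.0003,0,0,0,-1]
  ]
}}

```text
clock: 26.6
position: [0.5905, 0.1887, 0.0992]
ee_rot: [0.641, 0.768, 0.0, 0.0]
ft_force: [-0.4, -1.0, 6.7]
grip_width: 0.001
```

>>> {"api": "move_arm", "payload": {
  "deltas": [
    [0,0,0.0004,0,0,0,-1]
  ]
}}

```text
clock: 26.72
position: [0.5905, 0.1888, 0.0988]
ee_rot: [0.641, 0.768, 0.0, 0.0]
ft_force: [-0.5, -0.2, 7.3]
grip_width: -0.002
```

>>> {"api": "move_arm", "payload": {
  "deltas": [
    [0,0,0.0003,0,0,0,-1]
  ]
}}

```text
clock: 26.85
position: [0.5905, 0.1888, 0.0985]
ee_rot: [0.641, 0.768, 0.0, 0.0]
ft_force: [-0.5, -0.6, 7.1]
grip_width: -0.002
```

>>> {"api": "move_arm", "payload": {
  "deltas": [
    [0,0,0.0004,0,0,0,-1]
  ]
}}

```text
clock: 26.98
position: [0.5905, 0.1888, 0.0982]
ee_rot: [0.641, 0.768, 0.0, 0.0]
ft_force: [-1.1, 0.1, 9.3]
grip_width: 0.001
```

>>> {"api": "move_arm", "payload": {
  "deltas": [
    [0,0,0.0002,0,0,0,-1]
  ]
}}

```text
clock: 27.1
position: [0.5906, 0.1888, 0.0982]
ee_rot: [0.641, 0.768, 0.0, 0.0]
ft_force: [-1.3, -0.7, 9.3]
grip_width: 0.001
```

>>> {"api": "move_arm", "payload": {
  "deltas": [
    [0,0,0.0002,0,0,0,-1]
  ]
}}

```text
clock: 27.22
position: [0.5906, 0.1888, 0.0981]
ee_rot: [0.641, 0.768, 0.0, 0.0]
ft_force: [-1.9, -0.4, 11.1]
grip_width: -0.001
```

The force has risen and the position has stalled, so this is the end stop. Letting go now.

>>> {"api": "move_arm", "payload": {
  "deltas": [
    [0,0,-0.005,0,0,0,-1],
    [0,0,-0.01,0,0,0,-1],
    [0,0,-0.02,0,0,0,-1],
    [0,0,-0.03,0,0,0,-1],
    [0,0,-0.04,0,0,0,-1],
    [0,0,-0.03,0,0,0,-1],
    [0,0,0,0,0,0,-1],
    [0,0,0,0,0,0,-1],
    [0,0,0,0,0,0,-1]
  ]
}}

```text
clock: 28.35
position: [0.5897, 0.1886, 0.2315]
ee_rot: [0.641, 0.768, -0.001, -0.0]
ft_force: [0.3, 0.0, -0.4]
grip_width: 0.003
```

Run:
```python
from h import *
p,d=snap('side','s8');p2,d2=snap('top','t8');st()
cv2.imwrite('pics/s8z.png',cv2.resize(p[90:290,220:420,::-1],None,fx=3,fy=3))
P=pts('side',d);P0=pts('side',np.load('pics/s0.npz')['d'])
m=(abs(P[...,0]-.59)<.04)&(abs(P[...,1]-.19)<.05)&(P[...,2]>.1)&(P[...,2]<.145)
print(m.sum(),np.median(P[m],0).round(4))
m=(abs(P[...,0]-.495)<.04)&(abs(P[...,1]-.305)<.05)&(P[...,2]>.06)&(P[...,2]<.08)
print('spent',m.sum(),np.median(P[m],0).round(4))
for nm,c in(('dropper',(.36,.222)),('brown',(.69,.32)),('carton',(.47,.56)),('dw',(.53,.56))):
  for q in(P0,P):
    m=(abs(q[...,0]-c[0])<.05)&(abs(q[...,1]-c[1])<.05)&(q[...,2]>.05)&(q[...,2]<.12); print(nm,m.sum(),q[m].mean(0).round(4))
```

```text
t 28.45 p [0.5899 0.1886 0.2317] F [ 0.21  0.15 -0.26] g -0.002 jaw 10.3 tilt [-1.3e-03 -6.0e-04 -1.0e+00]
187 [0.5899 0.1967 0.1093]
spent 214 [0.4961 0.3089 0.0658]
dropper 131 [0.3589 0.2241 0.0606]
dropper 131 [0.3589 0.2241 0.0606]
brown 673 [0.7013 0.3364 0.0854]
brown 671 [0.7013 0.336  0.0855]
carton 1132 [0.4668 0.5719 0.0834]
carton 1128 [0.4667 0.572  0.0835]
dw 325 [0.4989 0.5715 0.0748]
dw 319 [0.4989 0.5714 0.075 ]
```

View pics/s8z.png

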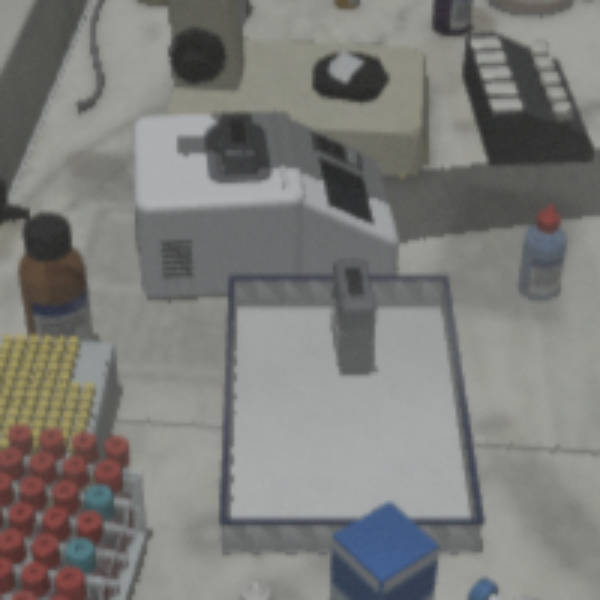

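The fresh cartridge is locked, with its top at z=0.109 near (299,140). The spent one stands in the tray near (338,195), and the bystanders have not moved.

Run:
```python
from h import *
print(manip.hand_in())
```

```text
the job is handed in; nothing more can be done
None
```

The cartridge change is done and handed in at about 28.5 s, inside the 64 s limit.

- **Spent cartridge:** I pressed it until I felt the end stop, about 10.5 mm below the locked height, with a highest reading of about 10 N. It popped up (top at z = 0.131) and now stands upright in the tray.
- **Fresh cartridge:** I moved it from the tray into the slot; it went in with no side force to speak of. I then pressed it to the end stop, with a highest reading of about 11 N. Forces are only reported at the end of each move, so these are not continuous peaks.
- **Last checks:** The fresh cartridge's top is at z = 0.109, 17 mm proud, so it is locked. The bottles and the carton measure within 0.5 mm of where they started. The gripper is clear, about 12 cm above the cartridge.
- **Tray contact:** Setting the spent cartridge down read about 13 N for a moment. That was against the tray floor, not the latch.
- **Camera disagreement:** The two cameras differed by 1 to 3 mm. I used averages and checked them against contact and grasp.

No check failed.

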